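Bring the sugar pot round to the front and lay out the serving board

ROBOT

A 6-joint arm with a two-finger parallel gripper is mounted at the origin on the work surface. World frame = base frame: x ahead of the robot, y to its left, z up, the work surface at z = 0. Lengths are in m, angles in rad, forces in N, time in s.
With the tool pointing down it reaches from about 0.325 to 0.75 m from the base axis. Payload 7.6 kg.
Tool frame: the origin (TCP) lies at the very end of the fingers, on their centre line; the grasp point (between the pads) lies 19 mm behind it; z points along the fingers, y is the line along which they close (so a half turn about z gives the same grasp; the last joint's range is limited). The gripper opens to 85 mm and grips with 20 to 120 N. Pads are 22 mm wide; open, the fingers measure 114 mm over their backs; the gripper's body (76 mm by 85 mm) begins 54 mm behind the grasp point. The pads swing forward as they close: fully open they stand 13 mm farther back than shut.
Start: joints at [-1.41, 0.052, 1.401, -0, 1.689, -0.07], TCP at [0.12, -0.511, 0.231] pointing down, gripper open.
Joint ranges: [-2.9, 2.9], [-0.91, 2.17], [0.12, 2.37], [-1.06, 4.2], [0.26, 2.73], [-2.93, 2.93]. Speed limits (rad/s): [2.57, 2.57, 3.01, 3.14, 3.14, 3.14].

INTERFACE

Orientations are given as a unit quaternion [w, x, y, z].
In Python, from station import manip gives the robot as it stands. The module is installed in compiled form; this text tells all that it offers.
- The arm moves only by the tool step_arm, never from a script. Its argument "steps" is a list that holds one entry, the list of rows, each a list of 5 numbers: the shift along the tool's x, y, z in cm, then the turn about the tool's z in rad, then the opening, from 0 (shut) to 1 (fully open). A call has 1 to 10 rows; each row shifts and turns the commanded pose from where the row before left it, along the tool's axes as they then stand; what a row does not reach is not made up. A row lasts 1/10 s, in which the tool goes at most 50 mm and 8.59 degrees, less where a joint would pass 70% of its speed; a pose out of reach is approached as far as the arm can. A call with a gripper value outside its range is refused whole. The fingers move at their own pace and stop on an object; "grip_force" is the grip in N (left out, the last holds). Time passes only in rows, so rows that do not move let the fingers close. It gives the time, the measured TCP pose, the force, the opening and the grip force at its end, in the units of the state.
- manip.read_state(): the state, without advancing time (a new reading comes with each control period).
- manip.snapshot(name): name is "scene" or "top" or "wrist"; returns a dict with "img" (420x560x3 uint8, red, green, blue), "fovy" (degrees; the focal length in pixels is half the picture's height over the tangent of half this angle, whatever the lens; pixels are square), "cx", "cy" (the principal point, pixels), "R" (3x3) and "t" (3): a world point X has camera coordinates R X + t; the wrist camera has in their place "tool_from_camera" (4x4, takes a point from camera to tool coordinates, whose origin is the TCP and whose axes are the flange's). Camera axes: x right, y down, z forward; pixel columns grow to the right and rows downward; lengths in m; the calibration is good to about 2 mm. A picture is of the moment at which its call begins: read the wrist's pose just before it. There is no depth.
- manip.close_job(): hands the job in; it is judged then, once.
The state is a dict: "t": time; "joints": joint angles; "joint_vel": joint speeds; "tau": joint torques, N m; "ee_pos": TCP position; "ee_rot": TCP orientation; "ft_force": force on the tool from outside, world axes, zero at the start; "ft_torque": the same for the moment, N m; "opening": finger opening in m; "grasp_force": force on a finger pad.
Only numpy, scipy, OpenCV 4.12 (cv2) and the standard library are available. Lean on these libraries where they do the work, as an engineer would, in place of code of your own. Each camera call takes 0.05 s, during which the arm holds its last target. There are 200 camera calls.

TASK

Set up the coffee corner: push the lazy susan under the wire shelf round by the posts on its rim until the sugar pot (squat, with the round knob) stands at the middle of the front (the shelf's open long side facing the robot), without touching any of the things standing on it. Also slide the thin cork board along the counter, without lifting it, until it lies centred in front of the lazy susan with its long side roughly parallel to the shelf's front and a gap of about 3 cm to the rim. Leave everything else where it stands.

Things in the scene. Friction and masses are not known exactly. Their poses are not given: they have to be found in the camera images.
- shelf: Chrome wire shelf on four corner legs, fixed: 580 wide (its y), 310 deep (its x), wires 245 to 255 above the counter, bowls and glasses on its ends. Origin on the counter under its middle. Its -x is its front, the long open side facing the robot; the front wire is 155 in front of the origin. The turntable stands under it, centred exactly on this origin.
- front (a point): The front position for a thing on the turntable: 72 in front (shelf -x) of the turntable's centre, on its top, 30 above the counter. It belongs to the shelf and does not turn.
- turntable: Round wooden lazy susan, 280 across, top 30 above the counter. Turns both ways about its origin (centre, on the counter), z up, frame turns with it; needs about 1 N at the rim, stays where left. Eight upright round posts, 14 thick, from 30 to 72 above the counter, centred 130 from the axis at 0, 45, 90.. degrees from its x: push one sideways. Four loose things stand on it, 72 from its axis.
- sugar_pot: Squat steel sugar pot, 76 across, 86 tall, with a domed top ending in a small round knob. Stands loose on the turntable. Origin at the centre of its underside, z up.
- canister: White ceramic jar with a flat steel lid, 72 across, 140 tall, loose on the turntable. Origin at the centre of its underside, z up.
- bowl: Small white open bowl, 84 across, 50 tall, loose on the turntable. Origin at the centre of its underside, z up.
- tumbler: Plain open drinking glass, 68 across, 120 tall, loose on the turntable. Origin at the centre of its underside, z up.
- board: Thin flat cork serving board (a trivet), 150 long (its y) by 110 wide (its x) by 8 thick, 0.15 to 0.3 kg, loose on the counter in front of the shelf, left or right of the turntable. Grippy cork top; four slick glides under it, so it slides easily. Origin at the centre of its underside, z up. Too wide for the gripper: press on its top (5 to 15 N, near the middle) and slide it.
- mill: Wooden pepper mill, 58 across, 160 tall, standing on the counter in front of the shelf, on the other side from the board. Origin at the centre of its underside.
- mug: White mug, 84 across, 95 tall, standing on the counter at the right. Origin at the centre of its underside.
- syrup: Amber glass bottle, 64 across, 220 tall, standing on the counter at the left. Origin at the centre of its underside.

How it is judged:
By the outcome, as a careful person would: the job done as asked, in the order asked, and still so for the second after the job is handed in, with the robot touching nothing.
It also fails if it takes over 72 s, if anything falls off the work surface, if the arm or the gripper's body presses on something with over 40 N, if the wrist force passes 120 N, or if a joint passes its speed limit or range.

## Working session

There is one attempt and no reset: what is moved stays moved. The work goes in short steps, Python scripts to look and compute and a tool call to move; the robot and the scene stay as the last step left them, time stands still between calls to the robot, and variables do not carry over. Pictures are saved under pics/ and viewed, at most 10 in all, crops included, and the job is handed in when it is done.

Besides the shell and the picture viewer there is one more tool, called after "Call:" as name(argument=value, ...) on one line, values as JSON. step_arm: Moves the arm, as the interface text tells. Its arguments: {"type":"object","properties":{"steps":{"type":"array","items":{"type":"array","items":{"type":"array","items":{"type":"number"}}}},"grip_force":{"type":"number"}},"required":["steps"]}

```bash
mkdir -p pics; cat > h.py <<'E'
import numpy as np, cv2
from station import manip
def snap(c,name=None):
    s=manip.snapshot(c)
    if name: cv2.imwrite(f'pics/{name}.png',s['img'][:,:,::-1])
    return s
def K(s):
    f=s['img'].shape[0]/2/np.tan(np.radians(s['fovy'])/2)
    return f,s['cx'],s['cy']
def ray(s,u,v,z):
    f,cx,cy=K(s); R=np.array(s['R']);t=np.array(s['t'])
    d=R.T@np.array([(u-cx)/f,(v-cy)/f,1]); o=-R.T@t
    return o+d*(z-o[2])/d[2]
def proj(s,X):
    f,cx,cy=K(s); c=np.array(s['R'])@np.array(X)+np.array(s['t'])
    return c[0]/c[2]*f+cx,c[1]/c[2]*f+cy
E
python3 - <<'E'
from h import *
a=snap('scene');b=snap('top')
np.savez('s0.npz',**a);np.savez('t0.npz',**b)
for n,s in(('scene0',a),('top0',b)):
    cv2.imwrite(f'pics/{n}.png',cv2.resize(s['img'][:,:,::-1],(800,600),interpolation=cv2.INTER_CUBIC))
    print(n,s['fovy'],s['cx'],s['cy'],-np.array(s['R']).T@np.array(s['t']))
print(manip.read_state())
E
```

```text
scene0 45.38538898431994 281.9410192397082 215.2459701978396 [-0.13168074  0.21342952  1.65257904]
top0 53.82617029326689 272.9462596230504 206.52385111854483 [ 0.52831984 -0.00335141  1.21315383]
{'t': 0.1, 'joints': array([-1.41031736e+00,  5.27581996e-02,  1.40158201e+00,  1.23645406e-05,
        1.68858481e+00, -7.02605585e-02]), 'joint_vel': array([ 0.00130413, -0.00200586, -0.00238778,  0.00200452,  0.00029069,
       -0.00124251]), 'tau': array([ 1.15205898e-03, -3.82583427e+01, -3.60985601e+01, -6.53878965e-05,
        4.81414871e-03,  1.04280574e-06]), 'ee_pos': array([ 0.12007187, -0.51082718,  0.23058559]), 'ee_rot': array([-6.65781154e-04,  9.93351984e-01,  1.15114694e-01, -2.39070779e-05]), 'ft_force': array([ 0.53199042, -0.30899115, -0.48726887]), 'ft_torque': array([ 0.01639302, -0.02070472, -0.00879917]), 'grasp_force': 0.0, 'opening': 0.08528382485940056}
```

View pics/scene0.png

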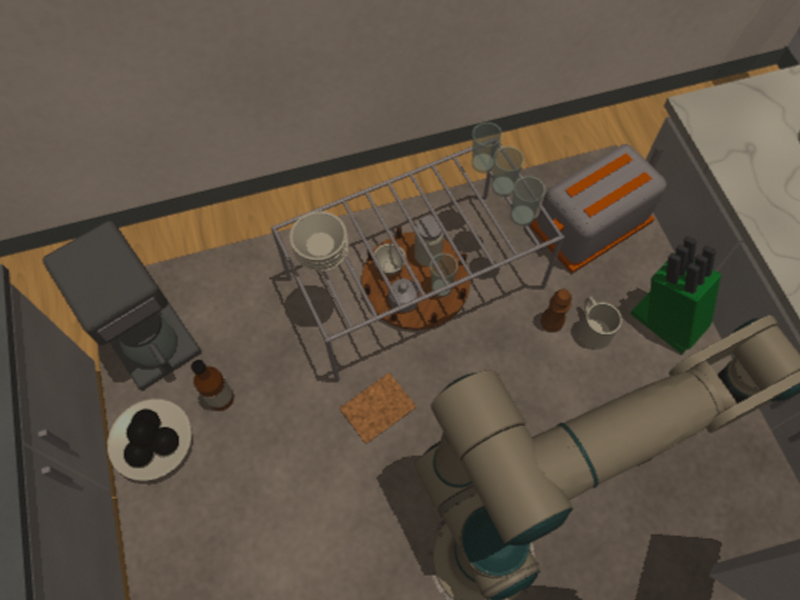

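View pics/top0.png

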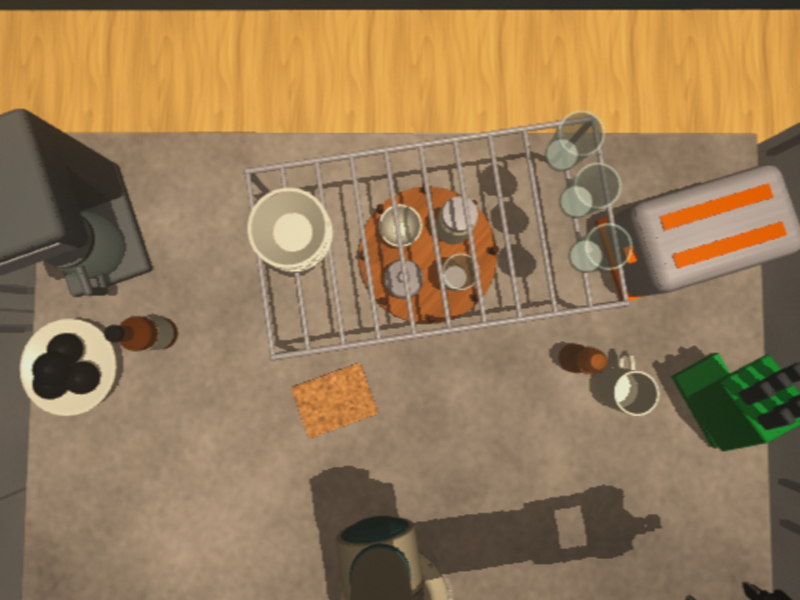

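Top view at 800x600: the shelf's front wire runs (273,356) to (628,302) and its back wire (248,170) to (592,122). The turntable centre is near (428,254). The knobbed sugar pot is front-left at (403,278). The board is at (335,400), the mill at (580,358) and the mug at (636,392).

```bash
python3 - <<'E'
from h import *
a=dict(np.load('s0.npz'));b=dict(np.load('t0.npz'))
k=.7
P=[ray(b,u*k,v*k,.25) for u,v in((273,356),(628,302),(592,122),(248,170))]
print('shelf corners',np.round(P,3))
for i in range(4): print(np.linalg.norm(P[i]-P[(i+1)%4]))
# board
def mask(s,lo,hi): return cv2.inRange(cv2.cvtColor(s['img'],cv2.COLOR_RGB2HSV),lo,hi)
hsv=cv2.cvtColor(b['img'],cv2.COLOR_RGB2HSV)
print('cork hsv',hsv[280,234],'wood',hsv[215,325], hsv[170,300])
m=mask(b,(5,90,90),(25,255,255));m[:252]=0;m[:,:195]=0;m[310:]=0;m[:,275:]=0
c=max(cv2.findContours(m,0,2)[0],key=cv2.contourArea)
q=np.array([ray(b,*p,.008)[:2] for p in c[:,0]],np.float32)*1000
print('board',cv2.minAreaRect(q))
# turntable disc: orange mask
m=mask(b,(0,120,50),(16,255,255));m[:120]=0;m[235:]=0;m[:,:245]=0;m[:,355:]=0
m=cv2.morphologyEx(m,cv2.MORPH_CLOSE,np.ones((9,9)))
c=max(cv2.findContours(m,0,2)[0],key=cv2.contourArea);c=cv2.convexHull(c)
q=np.array([ray(b,*p,.03)[:2] for p in c[:,0]],np.float32)*1000
print('disc',cv2.minEnclosingCircle(q),cv2.fitEllipse(q))
print('pot knob',ray(b,403*k,276*k,.086), 'scene',ray(a,403*k,285*k,.086))
print('mill top',ray(b,596*k,361*k,.16),'mug',ray(b,637*k,392*k,.095))
crop=b['img'][120:240,240:370,::-1]
cv2.imwrite('pics/crop.png',cv2.resize(crop,None,fx=4.9,fy=4.9,interpolation=cv2.INTER_CUBIC))
cv2.imwrite('pics/w0.png',manip.snapshot('wrist')['img'][:,:,::-1])
E
```

```text
shelf corners [[ 0.49   0.197  0.25 ]
 [ 0.58  -0.379  0.25 ]
 [ 0.879 -0.326  0.25 ]
 [ 0.797  0.244  0.25 ]]
0.5835492510445
0.30328883967157666
0.5761116882790392
0.3107014234256797
cork hsv [ 14 170 210] wood [ 12 191 171] [ 13 192 185]
board ((392.4117736816406, 122.50181579589844), (113.9012222290039, 154.29913330078125), 20.404129028320312)
disc ((688.0994262695312, -64.85806274414062), 140.83001708984375) ((687.3695068359375, -64.40178680419922), (278.0417785644531, 280.0285339355469), 12.0826416015625)
pot knob [ 0.63703923 -0.01526168  0.086     ] scene [ 0.6510385  -0.01924916  0.086     ]
mill top [ 0.48071331 -0.35594426  0.16      ] mug [ 0.42063485 -0.45303724  0.095     ]
```

View pics/crop.png

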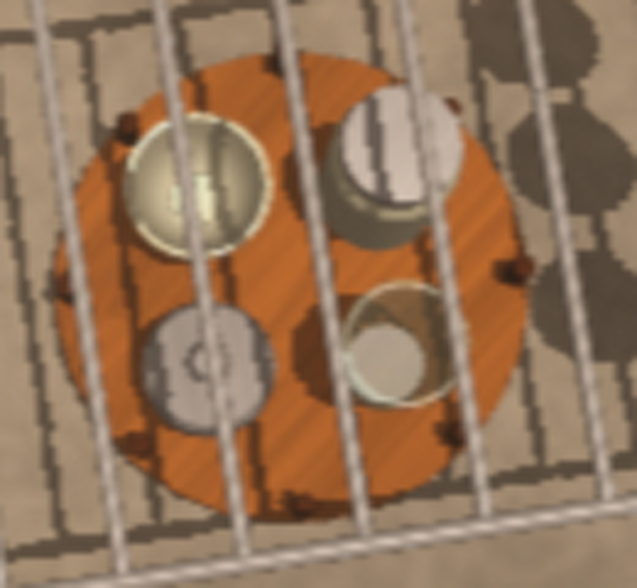

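View pics/w0.png

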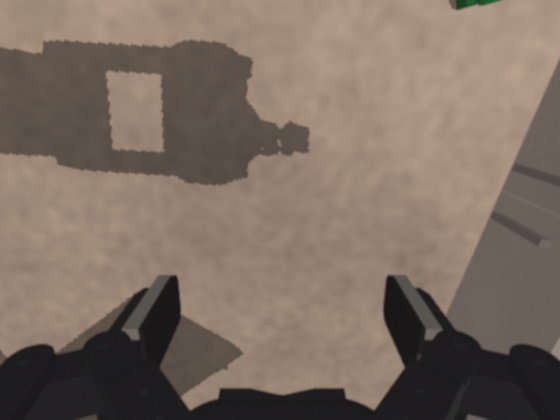

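The crop shows the front post at (302,503) and the front-left post at (137,443), with the pot knob at (207,360). The wrist view shows open, empty fingers over bare counter. The disc fit (278–280 mm) and the shelf sides (about 580 by 307) match the given sizes. The pot has to turn about +54° (counter-clockwise).

A vertical tool can't get under the front wire, so I'll test in free air how the arm behaves at the edge of its reach.

Call:
step_arm(steps=[[[0, 0, -5, 0, 0], [0, 0, -5, 0, 0], [0, 5, 0, 0, 0], [0, 5, 0, 0, 0], [0, 5, 0, 0, 0], [0, 5, 0, 0, 0], [0, 5, 0, 0, 0], [0, 5, 0, 0, 0]]])

```text
t: 0.95
ee_pos: [0.174, -0.7412, 0.3151]
ee_rot: [0.01, 0.993, 0.115, 0.001]
ft_force: [-8.1, 29.0, 29.2]
opening: 0.0002
grasp_force: 0.0
```

```bash
cat >> h.py <<'E'
from scipy.spatial.transform import Rotation as Ro
def st():
    s=manip.read_state();q=s['ee_rot'];R=Ro.from_quat([q[1],q[2],q[3],q[0]]).as_matrix()
    print('t',round(s['t'],2),'q',np.round(s['joints'],3),'p',np.round(s['ee_pos'],4),'F',np.round(s['ft_force'],1),'op',round(s['opening'],4));print('R',np.round(R,3).tolist())
    return s,R
E
python3 -c "
from h import *;st()"
```

```text
t 0.95 q [-1.389e+00  8.990e-01  1.210e-01  1.000e-03  2.101e+00 -4.800e-02] p [ 0.174  -0.7412  0.3151] F [-8.1 29.  29.2] op 0.0002
R [[0.974, 0.229, 0.005], [0.229, -0.973, -0.02], [0.0, 0.021, -1.0]]
```

Call:
step_arm(steps=[[[0, 3, 0, 0, 0], [0, 3, 0, 0, 0], [0, 3, 0, 0, 0], [0, 0, 0, 0, 0]]])

```text
t: 1.35
ee_pos: [0.1802, -0.7679, 0.2915]
ee_rot: [0.038, 0.993, 0.115, 0.004]
ft_force: [0.7, 0.2, -0.6]
opening: -0.0002
grasp_force: 0.0
```

```bash
python3 -c "
from h import *;st()"
```

```text
t 1.35 q [-1.388  0.93   0.122  0.004  2.014 -0.047] p [ 0.1802 -0.7679  0.2915] F [ 0.7  0.2 -0.6] op -0.0002
R [[0.973, 0.228, 0.017], [0.229, -0.971, -0.074], [-0.0, 0.076, -0.997]]
```

The tool tilts outward at the reach limit. I'll see how far it goes and whether the tilt stays.

Call:
step_arm(steps=[[[0, 5, -1, 0, 0], [0, 5, -1, 0, 0], [0, 5, -1, 0, 0], [0, 5, -1, 0, 0], [0, 5, -1, 0, 0], [0, 5, -1, 0, 0]]])

```text
t: 1.95
ee_pos: [0.1927, -0.8211, 0.2891]
ee_rot: [0.127, 0.985, 0.114, 0.015]
ft_force: [-0.0, -0.4, 0.3]
opening: -0.0001
grasp_force: 0.0
```

```bash
python3 -c "
from h import *;st()"
```

```text
t 1.95 q [-1.388  0.944  0.121  0.012  1.821 -0.043] p [ 0.1927 -0.8211  0.2891] F [-0.  -0.4  0.3] op -0.0001
R [[0.974, 0.221, 0.058], [0.229, -0.942, -0.246], [-0.0, 0.253, -0.968]]
```

Call:
step_arm(steps=[[[0, -5, 0, 0, 0], [0, -5, 0, 0, 0], [0, -5, 0, 0, 0], [0, 0, 0, 0, 0]]])

```text
t: 2.35
ee_pos: [0.1722, -0.7337, 0.2632]
ee_rot: [0.118, 0.986, 0.114, 0.014]
ft_force: [0.1, -0.9, -1.2]
opening: 0.0002
grasp_force: 0.0
```

```bash
python3 -c "
from h import *;st()"
```

```text
t 2.35 q [-1.394  0.533  0.777  0.013  1.593 -0.053] p [ 0.1722 -0.7337  0.2632] F [ 0.1 -0.9 -1.2] op 0.0002
R [[0.973, 0.222, 0.055], [0.229, -0.946, -0.23], [0.001, 0.237, -0.972]]
```

The tilt stays (14° now), so I can build a forward tilt while aimed at the shelf. First I'll test whether the inner limit removes this tilt again.

Call:
step_arm(steps=[[[0, -4.8, -1.2, 0, 0], [0, -4.8, -1.2, 0, 0], [0, -4.8, -1.2, 0, 0], [0, -4.8, -1.2, 0, 0], [0, -4.8, -1.2, 0, 0], [0, -4.8, -1.2, 0, 0], [0, -4.8, -1.2, 0, 0], [0, -4.8, -1.2, 0, 0], [0, -4.8, -1.2, 0, 0], [0, 0, 0, 0, 0]]])

```text
t: 3.35
ee_pos: [0.0708, -0.304, 0.2726]
ee_rot: [0.133, 0.984, 0.114, 0.014]
ft_force: [-0.1, -0.5, 1.3]
opening: -0.0001
grasp_force: 0.0
```

```bash
python3 -c "
from h import *;st()"
```

```text
t 3.35 q [-1.495 -0.839  1.999  0.038  1.715 -0.144] p [ 0.0708 -0.304   0.2726] F [-0.1 -0.5  1.3] op -0.0001
R [[0.974, 0.221, 0.058], [0.228, -0.939, -0.259], [-0.003, 0.265, -0.964]]
```

Call:
step_arm(steps=[[[0, -4.8, 0, 0, 0], [0, -4.8, 0, 0, 0], [0, -4.8, 0, 0, 0], [0, 0, 0, 0, 0]]])

```text
t: 3.75
ee_pos: [0.061, -0.2646, 0.2547]
ee_rot: [0.089, 0.989, 0.115, 0.01]
ft_force: [0.2, -0.7, 0.6]
opening: -0.0
grasp_force: 0.0
```

```bash
python3 -c "
from h import *;st()"
```

```text
t 3.75 q [-1.512 -0.907  2.055  0.031  1.816 -0.162] p [ 0.061  -0.2646  0.2547] F [ 0.2 -0.7  0.6] op -0.0
R [[0.973, 0.225, 0.041], [0.229, -0.958, -0.175], [-0.0, 0.179, -0.984]]
```

Call:
step_arm(steps=[[[0, -4.8, 0, 0, 0], [0, -4.8, 0, 0, 0], [0, -4.8, 0, 0, 0], [0, -4.8, 0, 0, 0], [0, 0, 0, 0, 0]]])

```text
t: 4.25
ee_pos: [0.0515, -0.2308, 0.2635]
ee_rot: [0.032, 0.993, 0.115, 0.004]
ft_force: [-0.1, 0.1, 0.9]
opening: -0.0003
grasp_force: 0.0
```

```bash
python3 -c "
from h import *;st()"
```

```text
t 4.25 q [-1.523 -0.908  2.03   0.014  1.956 -0.178] p [ 0.0515 -0.2308  0.2635] F [-0.1  0.1  0.9] op -0.0003
R [[0.973, 0.229, 0.016], [0.229, -0.971, -0.063], [0.001, 0.065, -0.998]]
```

Call:
step_arm(steps=[[[0, -4.8, 0, 0, 0], [0, -4.0, 0, 0, 0], [0, 5, -2, 0, 0], [0, 5, -2, 0, 0], [0, 4, -2, 0, 0], [0, 0, 0, 0, 0]]])

```text
t: 4.85
ee_pos: [0.077, -0.3458, 0.3339]
ee_rot: [0.004, 0.993, 0.116, 0.002]
ft_force: [0.2, -0.4, 0.4]
opening: 0.0002
grasp_force: 0.0
```

```bash
python3 -c "
from h import *;st()"
```

```text
t 4.85 q [-1.459 -0.439  1.624  0.004  1.949 -0.118] p [ 0.077  -0.3458  0.3339] F [ 0.2 -0.4  0.4] op 0.0002
R [[0.973, 0.23, 0.005], [0.23, -0.973, -0.008], [0.003, 0.009, -1.0]]
```

Call:
step_arm(steps=[[[4.8, 0, 0, -0.149, 0], [4.8, 0, 0, -0.149, 0], [4.8, 0, 0, -0.149, 0], [4.8, 0, 0, -0.149, 0], [4.8, 0, 0, -0.149, 0], [4.8, 0, 0, -0.149, 0], [4.8, 0, 0, -0.149, 0], [4.8, 0, 0, -0.149, 0], [4.8, 0, 0, -0.149, 0], [4.8, 0, 0, -0.149, 0]]])

```text
t: 5.85
ee_pos: [0.3475, 0.0033, 0.3324]
ee_rot: [0.005, 0.65, 0.76, -0.001]
ft_force: [1.4, -0.0, -0.3]
opening: 0.0002
grasp_force: 0.0
```

```bash
python3 -c "
from h import *;st()"
```

```text
t 5.85 q [-0.09  -0.457  1.64  -0.009  1.952 -0.25 ] p [0.3475 0.0033 0.3324] F [ 1.4 -0.  -0.3] op 0.0002
R [[-0.156, 0.988, 0.007], [0.988, 0.156, -0.009], [-0.01, 0.005, -1.0]]
```

Now the tool is vertical again and aimed along the shelf's depth (9.0°). I'll go up, then out to tilt forward above everything.

Call:
step_arm(steps=[[[0.5, 0, -5, 0, 0], [1, 0, -5, 0, 0], [1, 0, -5, 0, 0], [1, 3, -4, 0, 0], [1, 5, 0, 0, 0], [0, 5, 0, 0, 0], [0, 5, 0, 0, 0], [0, 5, 0, 0, 0], [0, 5, 0, 0, 0], [0, 5, 0, 0, 0]]])

```text
t: 6.85
ee_pos: [0.6261, 0.09, 0.4995]
ee_rot: [0.01, 0.652, 0.758, 0.004]
ft_force: [-14.8, -2.1, 20.2]
opening: 0.0
grasp_force: 0.0
```

```bash
python3 -c "
from h import *;st()"
```

```text
t 6.85 q [ 0.088  0.633  0.121 -0.012  2.369 -0.071] p [0.6261 0.09   0.4995] F [-14.8  -2.1  20.2] op 0.0
R [[-0.15, 0.989, 0.019], [0.989, 0.15, -0.007], [-0.009, 0.018, -1.0]]
```

Call:
step_arm(steps=[[[0, 5, 0, 0, 0], [0, 5, 0, 0, 0], [0, 5, 0, 0, 0], [0, 5, 0, 0, 0], [0, 5, 0, 0, 0], [0, 5, 0, 0, 0], [0, 0, 0, 0, 0]]])

```text
t: 7.55
ee_pos: [0.7494, 0.1092, 0.3885]
ee_rot: [0.054, 0.65, 0.756, 0.054]
ft_force: [0.7, 0.7, -1.2]
opening: 0.0001
grasp_force: 0.0
```

```bash
python3 -c "
from h import *;st()"
```

```text
t 7.55 q [ 0.097  0.8    0.125 -0.003  2.063 -0.056] p [0.7494 0.1092 0.3885] F [ 0.7  0.7 -1.2] op 0.0001
R [[-0.15, 0.977, 0.151], [0.989, 0.15, 0.012], [-0.01, 0.152, -0.988]]
```

Call:
step_arm(steps=[[[0, 2, -4.5, 0, 0], [0, 3, -4, 0, 0], [0, 4, -3, 0, 0], [0, 4, -3, 0, 0], [0, 4, -3, 0, 0], [0, 4, -3, 0, 0], [0, 4, -3, 0, 0], [0, 4, -3, 0, 0]]])

```text
t: 8.35
ee_pos: [0.7199, 0.1081, 0.5207]
ee_rot: [0.126, 0.64, 0.746, 0.137]
ft_force: [-0.4, -0.2, 0.5]
opening: 0.0001
grasp_force: 0.0
```

```bash
python3 -c "
from h import *;st()"
```

```text
t 8.35 q [ 0.095  0.63   0.122  0.01   2.016 -0.051] p [0.7199 0.1081 0.5207] F [-0.4 -0.2  0.5] op 0.0001
R [[-0.149, 0.92, 0.363], [0.989, 0.143, 0.043], [-0.012, 0.365, -0.931]]
```

Call:
step_arm(steps=[[[0, 5, -1.5, 0, 0], [0, 5, -1.5, 0, 0], [0, 5, -1.5, 0, 0], [0, 5, -1.5, 0, 0], [0, 5, -1.5, 0, 0], [0, 5, -1.5, 0, 0], [0, 5, -1.5, 0, 0], [0, 5, -1.5, 0, 0]]])

```text
t: 9.15
ee_pos: [0.7627, 0.1166, 0.5685]
ee_rot: [0.202, 0.62, 0.724, 0.225]
ft_force: [-0.7, -0.2, -0.3]
opening: -0.0
grasp_force: 0.0
```

```bash
python3 -c "
from h import *;st()"
```

```text
t 9.15 q [ 0.097  0.603  0.122  0.02   1.803 -0.046] p [0.7627 0.1166 0.5685] F [-0.7 -0.2 -0.3] op -0.0
R [[-0.149, 0.808, 0.57], [0.989, 0.129, 0.075], [-0.013, 0.575, -0.818]]
```

Call:
step_arm(steps=[[[0, 5, -1.5, 0, 0], [0, 5, -1.5, 0, 0], [0, 0, 0, 0, 0]]])

```text
t: 9.45
ee_pos: [0.7641, 0.1174, 0.5914]
ee_rot: [0.221, 0.614, 0.717, 0.247]
ft_force: [0.5, -0.1, -0.4]
opening: -0.0003
grasp_force: 0.0
```

```bash
cat >> h.py <<'E'
C=np.array([.6875,-.065]); YAW=np.radians(8.6)
fx=np.array([np.cos(YAW),np.sin(YAW)]); fy=np.array([-np.sin(YAW),np.cos(YAW)])
def toS(p): d=np.array(p[:2])-C; return np.array([d@fx,d@fy])*1000   # shelf frame mm
def toW(x,y): return C+(fx*x+fy*y)/1000
def go(tgts):
    s,R=st(); p=s['ee_pos']; print('shelf-frame tcp',toS(p).round(1),'z',(p[2]*1000).round(1))
    for x,y,z in tgts:
        q=np.r_[toW(x,y),z/1000]; d=R.T@(q-p)*100; n=int(np.ceil(np.linalg.norm(d)/4.9)); print((x,y,z),'tool cm',d.round(2),'n',n,'each',(d/n).round(2)); p=q
E
python3 - <<'E'
from h import *
b=dict(np.load('t0.npz'));a=dict(np.load('s0.npz'))
P=[ray(b,u*.7,v*.7,.25) for u,v in((273,356),(628,302),(592,122),(248,170))]
for p in P: print('corner S',toS(p).round(1))
for n,(u,v),z in (('B',(302,503),.05),('A',(137,443),.05),('L',(62,293),.05),('FR',(453,432),.05),('R',(515,270),.05),('knob',(207,360),.083),('potbase?',(207,372),.05)):
    q=toS(ray(b,240+u/4.9,120+v/4.9,z)); print(n,q.round(1),np.hypot(*q).round(1),'deg from front',np.degrees(np.arctan2(-q[1],-q[0])).round(1))
b2=snap('top');np.savez('t1.npz',**b2)
go([(-190,60,560),(-190,60,300),(-190,45,120),(-190,45,50)])
E
```

```text
corner S [-156.4  288.9]
corner S [-152.8 -294.6]
corner S [ 150.4 -286.4]
corner S [154.3 289.7]
B [-129.2   13.6] 129.9 deg from front -6.0
A [-81.5 102.3] 130.8 deg from front -51.5
L [ 10.7 132.8] 133.2 deg from front -94.6
FR [-101.4  -78.1] 128.0 deg from front 37.6
R [ -14.1 -127.7] 128.5 deg from front 83.7
knob [-43.   56.4] 70.9 deg from front -52.7
potbase? [-46.8  56.5] 73.4 deg from front -50.4
t 9.5 q [ 0.097  0.584  0.122  0.023  1.763 -0.045] p [0.7643 0.1174 0.5903] F [ 0.9  1.  -0.3] op -0.0003
R [[-0.149, 0.772, 0.618], [0.989, 0.125, 0.082], [-0.013, 0.623, -0.782]]
shelf-frame tcp [103.2 168.8] z 590.3
(-190, 60, 560) tool cm [-10.87 -24.91 -15.78] n 7 each [-1.55 -3.56 -2.25]
(-190, 60, 300) tool cm [  0.35 -16.2   20.34] n 6 each [ 0.06 -2.7   3.39]
(-190, 45, 120) tool cm [ -1.26 -11.22  14.1 ] n 4 each [-0.31 -2.81  3.52]
(-190, 45, 50) tool cm [ 0.09 -4.36  5.48] n 2 each [ 0.05 -2.18  2.74]
```

Call:
step_arm(steps=[[[-1.55, -3.56, -2.25, 0, 0], [-1.55, -3.56, -2.25, 0, 0], [-1.55, -3.56, -2.25, 0, 0], [-1.55, -3.56, -2.25, 0, 0], [-1.55, -3.56, -2.25, 0, 0], [-1.55, -3.56, -2.25, 0, 0], [-1.55, -3.56, -2.25, 0, 0], [0, 0, 0, 0, 0]]])

```text
t: 10.3
ee_pos: [0.506, -0.0265, 0.5652]
ee_rot: [0.222, 0.615, 0.716, 0.245]
ft_force: [-0.3, 0.2, 1.4]
opening: -0.0
grasp_force: 0.0
```

```bash
python3 -c "
from h import *;go([(-190,60,300),(-190,45,120)])"
```

```text
t 10.3 q [-0.255 -0.322  1.183  0.235  1.641 -0.312] p [ 0.506  -0.0265  0.5652] F [-0.3  0.2  1.4] op -0.0
R [[-0.146, 0.772, 0.619], [0.989, 0.124, 0.079], [-0.016, 0.624, -0.781]]
shelf-frame tcp [-173.7   65.2] z 565.2
(-190, 60, 300) tool cm [ -0.11 -17.82  19.71] n 6 each [-0.02 -2.97  3.28]
(-190, 45, 120) tool cm [ -1.22 -11.24  14.09] n 4 each [-0.3  -2.81  3.52]
```

Call:
step_arm(steps=[[[0, -3, 3.3, 0, 0], [0, -3, 3.3, 0, 0], [0, -3, 3.3, 0, 0], [0, -3, 3.3, 0, 0], [0, -3, 3.3, 0, 0], [0, -3, 3.3, 0, 0], [0, 0, 0, 0, 0]]])

```text
t: 11.0
ee_pos: [0.4898, -0.0304, 0.2861]
ee_rot: [0.212, 0.617, 0.719, 0.242]
ft_force: [-0.1, -0.6, 0.2]
opening: -0.0001
grasp_force: 0.0
```

```bash
python3 -c "
from h import *;go([(-185,45,120),(-185,45,50)])"
```

```text
t 11.0 q [-0.282 -0.55   1.907  0.273  1.186 -0.459] p [ 0.4898 -0.0304  0.2861] F [-0.1 -0.6  0.2] op -0.0001
R [[-0.15, 0.783, 0.603], [0.989, 0.123, 0.085], [-0.007, 0.609, -0.793]]
shelf-frame tcp [-190.3   63.7] z 286.1
(-185, 45, 120) tool cm [-1.75 -9.71 13.5 ] n 4 each [-0.44 -2.43  3.38]
(-185, 45, 50) tool cm [ 0.05 -4.27  5.55] n 2 each [ 0.03 -2.13  2.77]
```

Call:
step_arm(steps=[[[-0.4, -2.4, 3.4, 0, 0], [-0.4, -2.4, 3.4, 0, 0], [-0.4, -2.4, 3.4, 0, 0], [-0.4, -2.4, 3.4, 0, 0], [0, 0, 0, 0, 0]]])

```text
t: 11.5
ee_pos: [0.5034, -0.0476, 0.1268]
ee_rot: [0.216, 0.615, 0.718, 0.244]
ft_force: [-0.6, 1.0, 0.7]
opening: 0.0002
grasp_force: 0.0
```

```bash
python3 -c "
from h import *;go([(-180,40,50),(-132,41,50)])"
```

```text
t 11.5 q [-0.32  -0.391  2.124  0.376  0.833 -0.645] p [ 0.5034 -0.0476  0.1268] F [-0.6  1.   0.7] op 0.0002
R [[-0.149, 0.778, 0.61], [0.989, 0.124, 0.084], [-0.01, 0.616, -0.788]]
shelf-frame tcp [-179.4   44.8] z 126.8
(-180, 40, 50) tool cm [-0.4  -4.78  6.02] n 2 each [-0.2  -2.39  3.01]
(-132, 41, 50) tool cm [0.1  3.78 2.96] n 1 each [0.1  3.78 2.96]
```

Call:
step_arm(steps=[[[-0.1, -2.4, 3, 0, 0], [-0.1, -2.4, 3, 0, 0], [0.1, 1.9, 1.5, 0, 0], [0.1, 1.9, 1.5, 0, 0], [0, 0, 0, 0, 0]]])

```text
t: 12.0
ee_pos: [0.5572, -0.0418, 0.0589]
ee_rot: [0.222, 0.613, 0.717, 0.247]
ft_force: [0.1, -0.2, 0.9]
opening: 0.0
grasp_force: 0.0
```

```bash
python3 -c "
from h import *
for n,c in(('s2','scene'),('t2','top')):
    s=snap(c);cv2.imwrite('pics/%s.png'%n,cv2.resize(s['img'][120:300,180:420,::-1],(800,600)))
go([(-132,30,50)])"
```

```text
t 12.1 q [-0.264 -0.107  2.054  0.439  0.604 -0.708] p [ 0.5545 -0.0418  0.0571] F [ 0.4  0.3 -0.6] op 0.0002
R [[-0.15, 0.771, 0.619], [0.989, 0.126, 0.082], [-0.015, 0.624, -0.781]]
shelf-frame tcp [-128.1   42.8] z 57.1
(-132, 30, 50) tool cm [-1.27 -0.76  0.33] n 1 each [-1.27 -0.76  0.33]
```

View pics/t2.png

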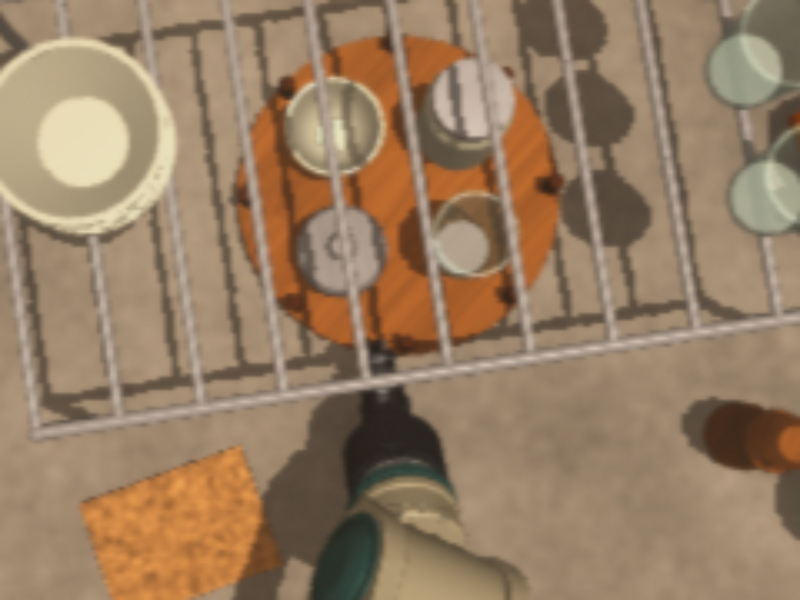

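The top crop shows the fingertip at (380,350), under the front wire and just left of the front post at (405,345). Nothing else is close. I'll push that post to the right.

Call:
step_arm(steps=[[[-0.5, -0.5, 0.2, 0, 0], [-0.8, 0, 0, 0, 0], [-1, 0, 0, 0, 0], [-1, 0, 0, 0, 0], [-1, 0, 0, 0, 0], [-1, 0.1, 0.1, 0, 0], [-1, 0.1, 0.1, 0, 0], [-0.8, 0.1, 0.1, 0, 0], [-0.5, 0.1, 0.1, 0, 0], [-0.2, 0, 0, 0, 0]]])

```text
t: 13.1
ee_pos: [0.5669, -0.1192, 0.0495]
ee_rot: [0.22, 0.614, 0.717, 0.245]
ft_force: [0.5, -0.4, -0.4]
opening: -0.0004
grasp_force: 0.1
```

```bash
python3 -c "
from h import *
s=snap('top');np.savez('t3.npz',**s);cv2.imwrite('pics/t3.png',cv2.resize(s['img'][120:300,180:420,::-1],(800,600)))
go([(-185,-25,52)])"
```

```text
t 13.15 q [-0.434  0.003  1.966  0.571  0.664 -0.952] p [ 0.5667 -0.1191  0.0494] F [-0.3 -0.5  0.2] op -0.0003
R [[-0.149, 0.774, 0.616], [0.989, 0.125, 0.082], [-0.014, 0.621, -0.783]]
shelf-frame tcp [-127.5  -35.5] z 49.4
(-185, -25, 52) tool cm [ 1.04 -4.33 -3.79] n 2 each [ 0.52 -2.17 -1.9 ]
```

View pics/t3.png

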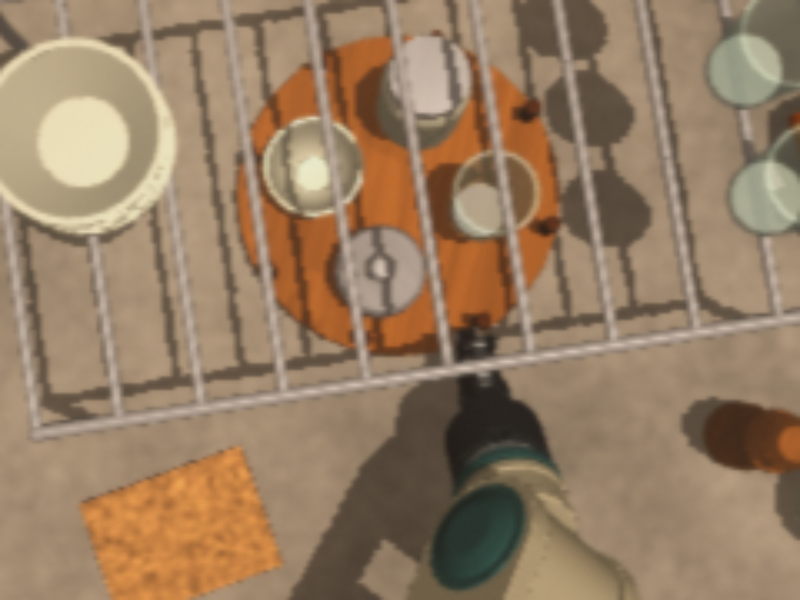

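The pot knob has moved to (380,267), about −22° from the front, and nothing on the table was touched. Next I'll withdraw, move left of the following post, and go back in.

Call:
step_arm(steps=[[[0.2, -2.2, -1.9, 0, 0], [0, -2.2, -1.7, 0, 0], [3.8, 0, 0, 0, 0], [3.8, 0, 0, 0, 0], [3.8, 0, 0, 0, 0], [0, 0, 0, 0, 0]]])

```text
t: 13.75
ee_pos: [0.4919, -0.0085, 0.048]
ee_rot: [0.218, 0.613, 0.719, 0.246]
ft_force: [-0.1, -0.6, -0.1]
opening: -0.0001
grasp_force: 0.0
```

```bash
python3 -c "
from h import *
s=snap('top');np.savez('t4.npz',**s)
def S(u,v,z): return toS(ray(s,180+u*.3,120+v*.3,z))
q=S(380,267,.083);print('knob',q,np.hypot(*q),np.degrees(np.arctan2(-q[1],-q[0])))
g=cv2.cvtColor(s['img'],cv2.COLOR_RGB2GRAY)
cv2.imwrite('pics/t4.png',cv2.resize(s['img'][175:255,240:360,::-1],(800,533),interpolation=cv2.INTER_CUBIC))
go([(-185,78,51),(-120,78,51)])"
```

```text
knob [-65.67307455  27.16717132] 71.07044335162287 -22.47355393473571
t 13.8 q [-0.22  -0.308  2.24   0.39   0.607 -0.632] p [ 0.4926 -0.0101  0.0486] F [0.6 0.2 0.3] op 0.0
R [[-0.153, 0.773, 0.616], [0.988, 0.129, 0.085], [-0.014, 0.621, -0.783]]
shelf-frame tcp [-184.5   83.4] z 48.6
(-185, 78, 51) tool cm [-0.55  0.11 -0.22] n 1 each [-0.55  0.11 -0.22]
(-120, 78, 51) tool cm [-0.03  5.09  4.04] n 2 each [-0.01  2.55  2.02]
```

View pics/t4.png

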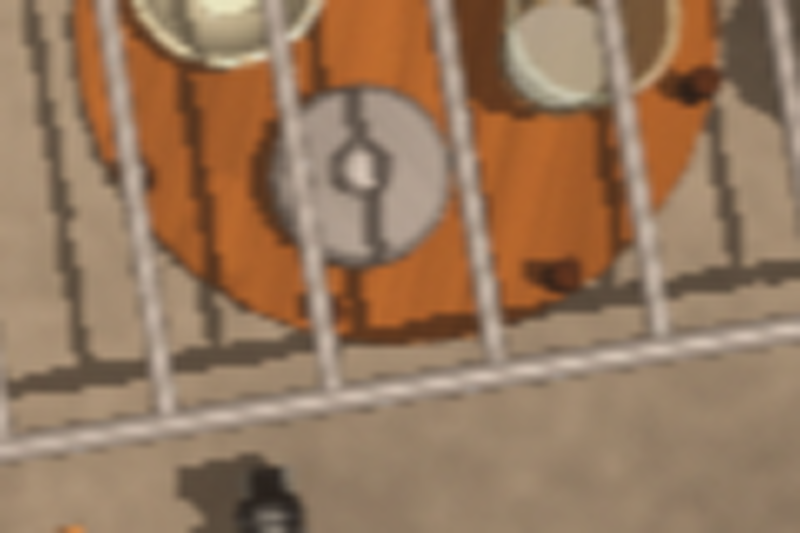

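The crop shows the knob at (362,170), post A at (320,303) and the finger waiting in front at (268,490). The pot is 22.5° short. Going back in for the second push.

Call:
step_arm(steps=[[[-0.5, 1.3, 0.9, 0, 0], [0, 1.9, 1.6, 0, 0], [0, 1.9, 1.6, 0, 0], [-0.6, 0, 0, 0, 0], [-0.8, -0.1, -0.1, 0, 0], [-1, -0.2, -0.1, 0, 0], [-1, -0.2, -0.2, 0, 0], [-1, -0.2, -0.1, 0, 0], [-0.7, -0.1, -0.1, 0, 0], [-0.4, 0, 0, 0, 0]]])

```text
t: 14.8
ee_pos: [0.5564, -0.0645, 0.0486]
ee_rot: [0.219, 0.615, 0.717, 0.245]
ft_force: [-1.4, 1.4, 0.1]
opening: -0.0002
grasp_force: 0.6
```

```bash
python3 -c "
from h import *
s=snap('top')
go([(-130,18,51)])
c=s['img'][175:235,255:345]
g=cv2.medianBlur(cv2.cvtColor(cv2.resize(c,None,fx=6,fy=6,interpolation=cv2.INTER_CUBIC),cv2.COLOR_RGB2HSV)[:,:,1],5)
m=(g<80).astype('uint8')*255
m=cv2.morphologyEx(m,cv2.MORPH_OPEN,np.ones((41,41)))
for k in cv2.findContours(m,0,2)[0]:
    (x,y),r=cv2.minEnclosingCircle(k)
    q=toS(ray(s,255+x/6,175+y/6,.06));print(r/6,q,np.degrees(np.arctan2(-q[1],-q[0])))
cv2.imwrite('pics/t5.png',cv2.resize(c[:,:,::-1],(800,533),interpolation=cv2.INTER_CUBIC))"
```

```text
t 14.85 q [-0.318 -0.068  2.037  0.49   0.61  -0.795] p [ 0.5567 -0.0647  0.0487] F [ 0.8 -0.6 -0.2] op -0.0003
R [[-0.148, 0.774, 0.616], [0.989, 0.124, 0.081], [-0.014, 0.621, -0.783]]
shelf-frame tcp [-129.3   19.9] z 48.7
(-130, 18, 51) tool cm [-0.19  0.08 -0.22] n 1 each [-0.19  0.08 -0.22]
38.667582194010414 [-144.12734084    1.60796361] -0.639196601417155
7.405438741048177 [-111.13708391  -96.98849318] 41.11095759520574
13.952565511067709 [-95.69734558 124.68621113] -52.493565055910885
14.266239166259766 [-73.90329138  -2.47356267] 1.916989239060519
8.09536870320638 [-14.70418801 -69.3416439 ] 78.02754086063975
15.628314971923828 [-4.79603753 76.0879643 ] -86.39325815410311
```

View pics/t5.png

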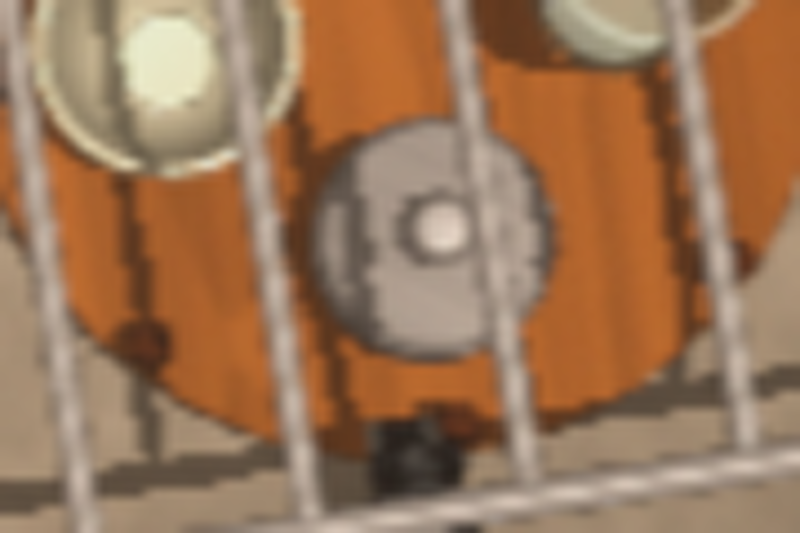

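```bash
python3 -c "
from h import *
s=dict(np.load('t4.npz'))
for u,v,z in((304.6,200.3,.083),(303.5,201.8,.055)):
    q=toS(ray(s,u,v,z));print(q,np.degrees(np.arctan2(-q[1],-q[0])))
# scene cam check
a=snap('scene');cv2.imwrite('pics/s5.png',cv2.resize(a['img'][150:240,240:360,::-1],(800,600),interpolation=cv2.INTER_CUBIC))
print([np.round(proj(a,np.r_[toW(-72,0),z]),1) for z in(.03,.083)])"
```

```text
[-70.41708198  -1.45326292] 1.1822985433632536
[-72.21766426   0.08943942] -0.070959073859961
[array([300. , 210.8]), array([300.4, 204.1])]
```

View pics/s5.png

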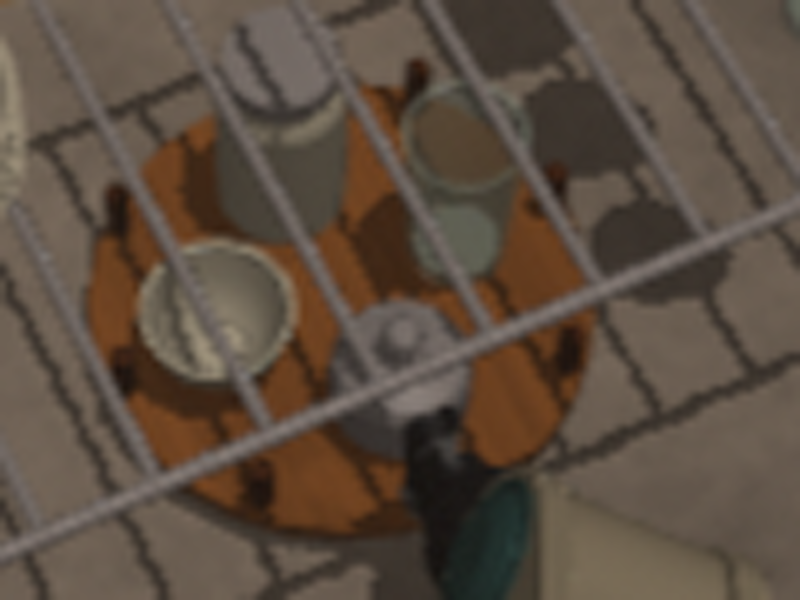

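The scene crop shows the knob at (405,335), within a pixel column of where it should be. The top view puts the pot within about 1° of the front. I'll withdraw, rise and straighten the tool at the inner limit.

Call:
step_arm(steps=[[[0.3, -2.2, -1.7, 0, 0], [0, -2.2, -1.8, 0, 0], [0, 2.7, -3.4, 0, 0], [0, 2.7, -3.4, 0, 0], [0, 2.7, -3.4, 0, 0], [0, 2.7, -3.4, 0, 0], [0, 2.7, -3.4, 0, 0], [0, -3, -2.4, 0, 0], [0, -3, -2.4, 0, 0], [0, -3, -2.4, 0, 0]]])

```text
t: 15.9
ee_pos: [0.3854, -0.0824, 0.2663]
ee_rot: [0.219, 0.613, 0.718, 0.245]
ft_force: [-0.0, -1.2, 0.8]
opening: -0.0001
grasp_force: 0.0
```

```bash
python3 -c "
from h import *;go([])"
```

```text
t 15.9 q [-0.617 -0.872  2.128  0.446  1.38  -0.745] p [ 0.3854 -0.0824  0.2663] F [-0.  -1.2  0.8] op -0.0001
R [[-0.151, 0.773, 0.616], [0.988, 0.127, 0.083], [-0.014, 0.621, -0.783]]
shelf-frame tcp [-301.3   28. ] z 266.3
```

Call:
step_arm(steps=[[[4, 0, 0, 0, 0], [4, 0, 0, 0, 0], [4, -1, -0.8, 0, 0], [1, -4, -2.5, 0, 0], [0, -4, -2.5, 0, 0], [0, -4, -2.5, 0, 0], [0, -4, -2.5, 0, 0], [0, 0, 0, 0, 0]]])

```text
t: 16.7
ee_pos: [0.3631, 0.0076, 0.2891]
ee_rot: [0.171, 0.624, 0.734, 0.207]
ft_force: [0.4, -0.3, -0.0]
opening: -0.0002
grasp_force: 0.0
```

```bash
python3 -c "
from h import *;go([])"
```

```text
t 16.7 q [-0.248 -0.908  2.058  0.214  1.491 -0.371] p [0.3631 0.0076 0.2891] F [ 0.4 -0.3 -0. ] op -0.0002
R [[-0.163, 0.845, 0.509], [0.987, 0.136, 0.09], [0.007, 0.517, -0.856]]
shelf-frame tcp [-309.9  120.2] z 289.1
```

Call:
step_arm(steps=[[[3, -2, 0, 0, 0], [2, -4, -1, 0, 0], [0, -4.5, -1, 0, 0], [0, -4.5, -1, 0, 0], [0, -4.5, -1, 0, 0], [0, -4.5, -1, 0, 0], [0, -4.5, -1, 0, 0], [0, -4.5, -1, 0, 0], [0, -4.5, -1, 0, 0], [0, -4.5, -1, 0, 0]]])

```text
t: 17.7
ee_pos: [0.2947, 0.0101, 0.2669]
ee_rot: [0.077, 0.639, 0.756, 0.118]
ft_force: [-0.1, -0.5, -0.3]
opening: -0.0001
grasp_force: 0.0
```

```bash
python3 -c "
from h import *;go([])"
```

```text
t 17.7 q [-0.224 -0.908  2.044  0.14   1.755 -0.35 ] p [0.2947 0.0101 0.2669] F [-0.1 -0.5 -0.3] op -0.0001
R [[-0.172, 0.948, 0.268], [0.984, 0.156, 0.08], [0.034, 0.277, -0.96]]
shelf-frame tcp [-377.1  133. ] z 266.9
```

Call:
step_arm(steps=[[[1.5, -4.5, 0, 0, 0], [0, -4.5, 0, 0, 0], [0, -4.5, 0, 0, 0], [0, -4.5, 0, 0, 0], [0, -4.5, 0, 0, 0], [0, -4.5, 0, 0, 0], [0, -4.5, 0, 0, 0]]])

```text
t: 18.4
ee_pos: [0.219, -0.0772, 0.2549]
ee_rot: [0.0, 0.639, 0.766, 0.076]
ft_force: [1.0, -0.5, -0.2]
opening: 0.0001
grasp_force: 0.0
```

```bash
python3 -c "
from h import *;go([])"
```

```text
t 18.4 q [-0.689 -0.908  2.052  0.168  1.99  -0.8  ] p [ 0.219  -0.0772  0.2549] F [ 1.  -0.5 -0.2] op 0.0001
R [[-0.184, 0.978, 0.098], [0.978, 0.172, 0.117], [0.097, 0.117, -0.988]]
shelf-frame tcp [-465.   58.] z 254.9
```

Call:
step_arm(steps=[[[1, 4, 0, 0, 0], [1, 4, 0, 0, 0], [1, 4, 0, 0, 0], [3.7, 0.6, 0.4, 0, 0], [3.7, 0.6, 0.4, 0, 0], [3.7, 0.6, 0.4, 0, 0], [3.7, 0.6, 0.4, 0, 0], [4.4, -1.9, 0.2, 0, 0], [4.4, -1.9, 0.2, 0, 0], [4.4, -1.9, 0.2, 0, 0]]])

```text
t: 19.4
ee_pos: [0.2494, 0.245, 0.2733]
ee_rot: [0.001, 0.64, 0.765, 0.076]
ft_force: [0.6, 0.7, 0.4]
opening: 0.0002
grasp_force: 0.0
```

```bash
python3 -c "
from h import *;go([])"
```

```text
t 19.4 q [ 0.644 -0.602  1.857  0.034  1.737  0.474] p [0.2494 0.245  0.2733] F [0.6 0.7 0.4] op 0.0002
R [[-0.182, 0.978, 0.099], [0.979, 0.17, 0.116], [0.096, 0.118, -0.988]]
shelf-frame tcp [-386.8  372. ] z 273.3
```

Call:
step_arm(steps=[[[-3, -3.6, 0, 0, 0], [-3, -3.6, 0, 0, 0], [-3, -3.6, 0, 0, 0], [-3, -3.6, 0, 0, 0], [0, 0, 0, 0, 0]]])

```text
t: 19.9
ee_pos: [0.1935, 0.1476, 0.2647]
ee_rot: [-0.006, 0.641, 0.766, 0.048]
ft_force: [0.7, 0.2, 0.3]
opening: 0.0001
grasp_force: 0.0
```

```bash
python3 -c "
from h import *;go([])"
```

```text
t 19.9 q [ 0.441 -0.908  2.029  0.054  1.938  0.285] p [0.1935 0.1476 0.2647] F [0.7 0.2 0.3] op 0.0001
R [[-0.178, 0.983, 0.053], [0.981, 0.174, 0.08], [0.07, 0.066, -0.995]]
shelf-frame tcp [-456.6  284.1] z 264.7
```

Call:
step_arm(steps=[[[4.5, 0, 0, 0, 0], [4, 0, 0, 0, 0], [-1.5, -4, 0, 0, 0], [-3.2, -3.2, 0, 0, 0], [-3.2, -3.2, 0, 0, 0], [0, 0, 0, 0, 0]]])

```text
t: 20.5
ee_pos: [0.1273, 0.1896, 0.2771]
ee_rot: [-0.003, 0.64, 0.768, 0.024]
ft_force: [0.2, 0.6, 0.2]
opening: 0.0002
grasp_force: 0.0
```

```bash
python3 -c "
from h import *;go([])"
```

```text
t 20.5 q [ 0.805 -0.908  2.002  0.011  2.     0.629] p [0.1273 0.1896 0.2771] F [0.2 0.6 0.2] op 0.0002
R [[-0.18, 0.983, 0.026], [0.983, 0.179, 0.041], [0.036, 0.033, -0.999]]
shelf-frame tcp [-515.8  335.5] z 277.1
```

Call:
step_arm(steps=[[[2, -1, 0, 0, 0], [-2.8, -3.4, 0, 0, 1], [-2.8, -3.4, 0, 0, 1], [0, 0, 0, 0, 1]]])

```text
t: 20.9
ee_pos: [0.0809, 0.1956, 0.2919]
ee_rot: [0.003, 0.64, 0.769, 0.003]
ft_force: [0.1, 0.7, -0.1]
opening: 0.0432
grasp_force: 0.0
```

```bash
cat >> h.py <<'E'
def board(s):
    m=cv2.inRange(cv2.cvtColor(s['img'],cv2.COLOR_RGB2HSV),(5,90,90),(25,255,255))
    f=[]
    for c in cv2.findContours(m,0,2)[0]:
        if cv2.contourArea(c)<300: continue
        q=np.array([ray(s,*p,.008)[:2] for p in c[:,0]],np.float32)*1000
        r=cv2.minAreaRect(q); 
        if 80<min(r[1])<130 and 130<max(r[1])<175: f.append(r); print('board',r,'S',toS(np.array(r[0])/1000).round(1))
    return f
E
python3 -c "
from h import *;s,R=st();board(snap('top'))
d=R.T@(np.array([.392,.1225,.15])-s['ee_pos'])*100;print(d)"
```

```text
t 20.9 q [ 1.012 -0.908  1.971 -0.007  2.073  0.826] p [0.0809 0.1956 0.2919] F [ 0.1  0.7 -0.1] op 0.0432
R [[-0.182, 0.983, 0.008], [0.983, 0.182, 0.002], [0.0, 0.008, -1.0]]
board ((392.5766906738281, 122.56561279296875), (114.26364135742188, 154.28912353515625), 20.39122772216797) S [-263.6  229.6]
[-12.8493177   29.14373151  14.43091443]
```

Call:
step_arm(steps=[[[-1.8, 4.2, 0, 0, 1], [-1.8, 4.2, 0, 0, 1], [-1.8, 4.2, 0, 0, 1], [-1.8, 4.2, 0, 0, 1], [-1.8, 4.2, 0, 0, 1], [-1.9, 4.1, 0, 0, 1], [-1.9, 4.1, 0, 0, 1], [0, 0, 0, 0, 1]]])

```text
t: 21.75
ee_pos: [0.3919, 0.1203, 0.2896]
ee_rot: [0.001, 0.642, 0.767, -0.0]
ft_force: [-1.3, 1.0, -1.5]
opening: 0.0854
grasp_force: 0.0
```

Call:
step_arm(steps=[[[0, 0, 1.8, 0.14, 1], [0, 0, 1.8, 0.14, 1], [0, 0, 1.8, 0.14, 1], [0, 0, 1.8, 0.14, 1], [0, 0, 1.8, 0.14, 1], [0, 0, 1.8, 0.14, 1], [0, 0, 1.8, 0.14, 1], [0, 0, 1.8, 0.14, 1], [0, 0, 1.8, 0.14, 1], [0, 0, 1.8, 0.14, 1]]])

```text
t: 22.75
ee_pos: [0.3895, 0.1221, 0.1122]
ee_rot: [0.001, 0.985, 0.172, 0.004]
ft_force: [0.2, 0.2, -0.3]
opening: 0.0852
grasp_force: 0.0
```

```bash
python3 -c "
from h import *;s,R=st()
print('tool y heading',np.degrees(np.arctan2(R[1,1],R[0,1])))
print(R.T@(np.array([.3925,.1225,.03])-s['ee_pos'])*100)"
```

```text
t 22.75 q [ 0.215 -0.222  1.899 -0.002  1.457  1.44 ] p [0.3895 0.1221 0.1122] F [ 0.2  0.2 -0.3] op 0.0852
R [[0.941, 0.338, 0.008], [0.338, -0.941, -0.0], [0.007, 0.003, -1.0]]
tool y heading -70.21594652165979
[0.24108237 0.03910616 8.21981073]
```

Call:
step_arm(steps=[[[0.1, 0, 3, 0, 1], [0.1, 0, 3, 0, 1], [0, 0, 3, 0, 1], [0, 0, 0.6, 0, 1], [0, 0, 0.3, 0, 1], [0, 0, 0.2, 0, 1], [0, 0, 0, 0, 1]]])

```text
t: 23.45
ee_pos: [0.3929, 0.1235, 0.0136]
ee_rot: [0.001, 0.985, 0.175, 0.005]
ft_force: [0.1, 0.3, 0.3]
opening: 0.0853
grasp_force: 0.0
```

Call:
step_arm(steps=[[[0, 0, 0.2, 0, 1], [0, 0, 0.2, 0, 1], [0, 0, 0.2, 0, 1], [0, 0, 0, 0, 1]]])

```text
t: 23.85
ee_pos: [0.3919, 0.1234, 0.0062]
ee_rot: [0.001, 0.985, 0.175, 0.003]
ft_force: [-0.4, 0.9, -0.8]
opening: 0.0857
grasp_force: 0.0
```

Call:
step_arm(steps=[[[0, 0, 0.3, 0, 1], [0, 0, 0.3, 0, 1], [0, 0, 0.2, 0, 1], [0, 0, 0, 0, 1]]])

```text
t: 24.25
ee_pos: [0.3919, 0.1233, -0.002]
ee_rot: [0.001, 0.985, 0.175, 0.003]
ft_force: [-0.4, -0.1, 0.5]
opening: 0.0854
grasp_force: 0.0
```

Call:
step_arm(steps=[[[0, 0, 0.15, 0, 1], [0, 0, 0.15, 0, 1], [0, 0, 0, 0, 1]]])

```text
t: 24.55
ee_pos: [0.3921, 0.1233, -0.0047]
ee_rot: [0.001, 0.985, 0.175, 0.003]
ft_force: [0.1, -0.3, 0.3]
opening: 0.0851
grasp_force: 0.0
```

Call:
step_arm(steps=[[[0, 0, 0.1, 0, 1], [0, 0, 0, 0, 1]]])

```text
t: 24.75
ee_pos: [0.3923, 0.1234, -0.0051]
ee_rot: [0.001, 0.985, 0.175, 0.003]
ft_force: [-2.7, -1.0, 5.1]
opening: 0.0854
grasp_force: 2.9
```

Call:
step_arm(steps=[[[0, 0, 0.08, 0, 1], [0, 0, 0, 0, 1]]])

```text
t: 24.95
ee_pos: [0.3926, 0.1235, -0.0051]
ee_rot: [0.001, 0.985, 0.175, 0.004]
ft_force: [-5.6, -1.9, 12.6]
opening: 0.0856
grasp_force: 6.4
```

```bash
python3 -c "
from h import *;s,R=st();print('head',np.degrees(np.arctan2(R[1,1],R[0,1])))
b=np.array([.3925,.1225]);T=toW(-225,0);d=np.r_[T-b,0];print(T,d,R.T@d*100)"
```

```text
t 24.95 q [ 0.216 -0.036  1.989 -0.002  1.181  1.436] p [ 0.3926  0.1235 -0.0051] F [-5.6 -1.9 12.6] op 0.0856
R [[0.939, 0.345, 0.007], [0.345, -0.939, -0.0], [0.007, 0.003, -1.0]]
head -69.81269330517698
[ 0.46502981 -0.09864545] [ 0.07252981 -0.22114545  0.        ] [-0.82452029 23.25887523  0.06115146]
```

Call:
step_arm(steps=[[[0, 0.6, 0, 0, 1], [0, 1, 0, 0, 1], [0, 1.2, 0.01, 0, 1], [-0.1, 1.5, 0.01, 0, 1], [-0.1, 1.5, 0, 0, 1]]])

```text
t: 25.45
ee_pos: [0.4115, 0.0687, -0.0051]
ee_rot: [0.0, 0.985, 0.175, 0.005]
ft_force: [-2.0, 3.8, 6.2]
opening: 0.0858
grasp_force: 3.7
```

```bash
python3 -c "
from h import *;st();s=snap('top');board(s)"
```

```text
t 25.45 q [ 7.600e-02 -2.100e-02  1.975e+00  1.000e-03  1.178e+00  1.295e+00] p [ 0.4115  0.0687 -0.0051] F [-2.   3.8  6.2] op 0.0858
R [[0.939, 0.345, 0.01], [0.345, -0.939, 0.001], [0.01, 0.002, -1.0]]
```

Call:
step_arm(steps=[[[0, 0, 0.05, 0, 1], [0, 1, 0, 0, 1], [0, 1.5, 0, 0, 1], [0, 1.5, 0.01, 0, 1], [-0.1, 1.5, 0.01, 0, 1], [-0.1, 1, 0.01, 0, 1]]])

```text
t: 26.1
ee_pos: [0.4327, 0.0067, -0.0052]
ee_rot: [0.0, 0.985, 0.175, 0.005]
ft_force: [-1.6, 6.1, 12.9]
opening: 0.0852
grasp_force: 6.3
```

```bash
cat >> h.py <<'E'
def cork(cam):
    s=snap(cam); m=cv2.inRange(cv2.cvtColor(s['img'],cv2.COLOR_RGB2HSV),(5,90,90),(25,255,255))
    P=[]
    for c in cv2.findContours(m,0,2)[0]:
        if cv2.contourArea(c)<20: continue
        q=np.array([ray(s,*p,.008)[:2] for p in c[:,0]])
        S=np.array([toS(p) for p in q])
        if (abs(S[:,1])<320).all() and (S[:,0]<-158).all() and (S[:,0]>-360).all(): P+=list(S)
    if not P: print(cam,'none');return
    P=np.array(P,np.float32); r=cv2.minAreaRect(P); print(cam,'shelf frame rect',r)
E
python3 -c "
from h import *;st();cork('top');cork('scene')"
```

```text
t 26.1 q [-0.071  0.022  1.932  0.003  1.177  1.147] p [ 0.4327  0.0067 -0.0052] F [-1.6  6.1 12.9] op 0.0852
R [[0.939, 0.344, 0.011], [0.344, -0.939, 0.002], [0.011, 0.002, -1.0]]
top none
scene shelf frame rect ((-279.2340393066406, 161.34881591796875), (51.56842803955078, 27.220314025878906), 18.015729904174805)
```

Call:
step_arm(steps=[[[0, 1, 0, 0, 1], [-0.1, 1.5, 0.01, 0, 1], [-0.1, 1.5, 0.01, 0, 1], [-0.1, 1.5, 0.01, 0, 1], [-0.1, 1.5, 0.01, 0, 1], [0, 1, 0, 0, 1], [0, 0.5, 0, 0, 1]]])

```text
t: 26.9
ee_pos: [0.4581, -0.0745, -0.0052]
ee_rot: [0.0, 0.985, 0.175, 0.005]
ft_force: [-2.3, 6.9, 14.5]
opening: 0.0853
grasp_force: 7.3
```

Call:
step_arm(steps=[[[0, 0, 0, 0.03, 1], [0, 0, 0, 0.04, 1], [0, 0, 0, 0.04, 1], [0, 0, 0, 0.04, 1], [0, 0, 0, 0.03, 1], [0, 0, 0, 0.02, 1], [0, 0, 0, 0, 1]]])

```text
t: 27.6
ee_pos: [0.4573, -0.075, -0.0052]
ee_rot: [0.001, 0.997, 0.076, 0.004]
ft_force: [-5.4, -0.9, 15.9]
opening: 0.085
grasp_force: 7.9
```

```bash
python3 -c "
from h import *;s,R=st();cork('top');cork('scene');print('head',np.degrees(np.arctan2(R[1,1],R[0,1])))
d=np.r_[toW(-225,0)-s['ee_pos'][:2],0];print(toS(s['ee_pos']),R.T@d*100)"
```

```text
t 27.6 q [-2.430e-01  1.070e-01  1.842e+00  1.000e-03  1.184e+00  1.176e+00] p [ 0.4573 -0.075  -0.0052] F [-5.4 -0.9 15.9] op 0.085
R [[0.988, 0.151, 0.009], [0.151, -0.988, -0.001], [0.008, 0.003, -1.0]]
top shelf frame rect ((-248.07276916503906, 5.6368865966796875), (168.05514526367188, 177.72422790527344), 11.32174301147461)
scene shelf frame rect ((-262.9507141113281, 81.16989135742188), (46.51227569580078, 25.202964782714844), 7.932060241699219)
head -81.3027336860142
[-229.11549883   24.48966681] [0.40732449 2.44965362 0.00974851]
```

Call:
step_arm(steps=[[[0.1, 0.6, -0.02, 0, 1], [0.1, 0.8, -0.01, 0, 1], [0.1, 0.6, 0, 0, 1], [0.1, 0.4, 0, 0, 1], [0, 0, 0, 0, 1], [0, 0, -0.3, 0, 1], [0, 0, -2, 0, 1], [0, 0, -5, 0, 1], [0, 0, -5, 0, 1], [0, -4, -3, 0, 1]]])

```text
t: 28.7
ee_pos: [0.4582, -0.0604, 0.1503]
ee_rot: [0.002, 0.997, 0.074, 0.006]
ft_force: [0.7, 1.1, 0.3]
opening: 0.0855
grasp_force: 0.0
```

Call:
step_arm(steps=[[[0, -5, 0, 0, 1], [0, -5, 0, 0, 1], [0, -5, 0, 0, 1], [0, -5, 0, 0, 1], [0, -5, 0, 0, 1], [0, 0, 0, 0, 1]]])

```text
t: 29.3
ee_pos: [0.4174, 0.1938, 0.1456]
ee_rot: [-0.0, 0.997, 0.079, 0.003]
ft_force: [-0.1, -0.2, -0.8]
opening: 0.0851
grasp_force: 0.0
```

```bash
python3 -c "
from h import *;s,R=st();cork('top');cork('scene');board(snap('top'));t=snap('top');np.savez('t6.npz',**t)
cv2.imwrite('pics/t6.png',cv2.resize(t['img'][130:310,200:440,::-1],(800,600),interpolation=cv2.INTER_CUBIC))"
```

```text
t 29.3 q [ 0.355 -0.094  1.716 -0.002  1.513  1.767] p [0.4174 0.1938 0.1456] F [-0.1 -0.2 -0.8] op 0.0851
R [[0.987, 0.158, 0.007], [0.158, -0.987, 0.001], [0.007, 0.0, -1.0]]
top shelf frame rect ((-219.10984802246094, 1.021820068359375), (113.22251892089844, 154.06495666503906), 9.659278869628906)
scene none
board ((83.25200653076172, 265.5412902832031), (171.29183959960938, 82.24652099609375), 9.230897903442383) S [-548.   417.2]
board ((470.71826171875, -96.75751495361328), (113.18650817871094, 154.09548950195312), 18.229494094848633) S [-219.1    1. ]
```

View pics/t6.png

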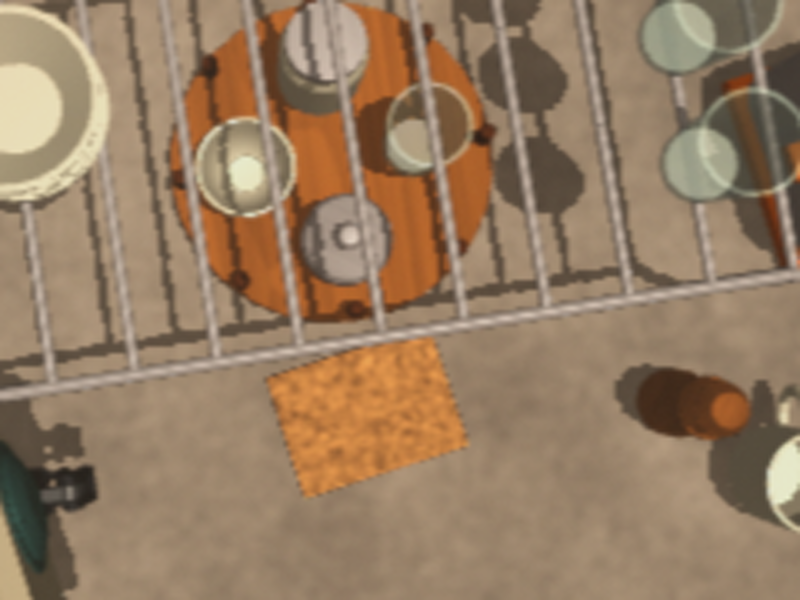

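The last view shows the board centred at (368,417) in front of the table, but still turned about 9.6° from the shelf front, so the turn slipped. Its centre is also 6 mm too close to the rim. I'll press again and turn it.

Call:
step_arm(steps=[[[0.1, 4.9, 0, 0, 1], [0.1, 4.9, 0, 0, 1], [0.1, 4.9, 0, 0, 1], [0.1, 4.9, 0, 0, 1], [0.1, 4.9, 0, 0, 1], [0.1, 4.9, 0, 0, 1], [0, 0, 2, -0.08, 1], [0, 0, 4, -0.08, 1], [0, 0, 4, 0, 1], [0, 0, 2, 0, 1]]])

```text
t: 30.5
ee_pos: [0.4677, -0.1022, 0.0227]
ee_rot: [-0.0, 0.988, 0.154, 0.001]
ft_force: [-0.2, -0.5, -0.0]
opening: 0.0858
grasp_force: 0.0
```

```bash
python3 -c "
from h import *;s,R=st();print('head',np.degrees(np.arctan2(R[1,1],R[0,1])));print(R.T@(np.array([.4707,-.0968,-.0045])-s['ee_pos'])*100)"
```

```text
t 30.5 q [-2.930e-01  1.070e-01  1.778e+00  1.000e-03  1.255e+00  9.690e-01] p [ 0.4677 -0.1022  0.0227] F [-0.2 -0.5 -0. ] op 0.0858
R [[0.953, 0.304, 0.002], [0.304, -0.953, 0.001], [0.002, 0.0, -1.0]]
head -72.32619156328622
[ 0.44270211 -0.42154827  2.72055727]
```

Call:
step_arm(steps=[[[0.4, -0.4, 1, 0, 1], [0, 0, 1, 0, 1], [0, 0, 0.4, 0, 1], [0, 0, 0.2, 0, 1], [0, 0, 0.15, 0, 1], [0, 0, 0, 0, 1]]])

```text
t: 31.1
ee_pos: [0.4735, -0.0959, -0.0007]
ee_rot: [0.001, 0.988, 0.155, 0.004]
ft_force: [-0.7, 0.2, 0.2]
opening: 0.0851
grasp_force: 0.0
```

Call:
step_arm(steps=[[[0, 0, 0.08, 0, 1], [0, 0, 0, 0, 1]]])

```text
t: 31.3
ee_pos: [0.4732, -0.0958, -0.0018]
ee_rot: [0.001, 0.988, 0.155, 0.004]
ft_force: [-0.1, -0.4, 0.5]
opening: 0.0852
grasp_force: 0.0
```

Call:
step_arm(steps=[[[0, 0, 0.15, 0, 1], [0, 0, 0.15, 0, 1], [0, 0, 0.08, 0, 1], [0, 0, 0, 0, 1]]])

```text
t: 31.7
ee_pos: [0.4732, -0.0958, -0.0051]
ee_rot: [0.001, 0.988, 0.155, 0.003]
ft_force: [-2.2, 0.2, 7.4]
opening: 0.0852
grasp_force: 3.6
```

Call:
step_arm(steps=[[[0, 0, 0.05, 0, 1], [0, 0, 0, 0.03, 1], [0, 0, 0, 0.03, 1]]])

```text
t: 32.0
ee_pos: [0.4734, -0.096, -0.0051]
ee_rot: [0.001, 0.992, 0.125, 0.004]
ft_force: [-4.9, -0.2, 9.8]
opening: 0.0854
grasp_force: 5.1
```

```bash
python3 -c "
from h import *;s,R=st();print(s['ft_torque'],s['grasp_force']);cork('top');print('head',np.degrees(np.arctan2(R[1,1],R[0,1])))"
```

```text
t 32.0 q [-2.770e-01  1.600e-01  1.784e+00  1.000e-03  1.191e+00  1.042e+00] p [ 0.4734 -0.096  -0.0051] F [-4.9 -0.2  9.8] op 0.0854
R [[0.969, 0.249, 0.008], [0.249, -0.969, -0.001], [0.007, 0.003, -1.0]]
[0.34350823 0.9008843  0.27005008] 5.100784425158054
top shelf frame rect ((-233.53416442871094, -14.681442260742188), (197.0760955810547, 144.72793579101562), 88.29415893554688)
head -75.61031682798038
```

Call:
step_arm(steps=[[[0, 0, 0, 0.03, 1], [0, 0, 0, 0.03, 1], [0, 0, 0, 0.03, 1], [0, 0, 0, 0.02, 1], [0, 0, 0, 0, 1]]])

```text
t: 32.55
ee_pos: [0.4735, -0.096, -0.0051]
ee_rot: [0.001, 0.997, 0.071, 0.004]
ft_force: [-3.6, -0.1, 8.9]
opening: 0.0856
grasp_force: 4.6
```

```bash
python3 -c "
from h import *;s,R=st();print(s['ft_torque'],s['grasp_force']);print('head',np.degrees(np.arctan2(R[1,1],R[0,1])))
t=snap('top');m=cv2.inRange(cv2.cvtColor(t['img'],cv2.COLOR_RGB2HSV),(5,90,90),(25,255,255))
# right edge & front edge of cork visible: fit
c=[x for x in cv2.findContours(m,0,1)[0]]
P=np.array([toS(ray(t,*p,.008)) for x in c for p in x[:,0]])
e=P[(P[:,1]<-30)&(P[:,1]>-95)&(P[:,0]<-158)&(P[:,0]>-300)];print(len(e));print(e.round(0)[::3].tolist())"
```

```text
t 32.55 q [-2.770e-01  1.600e-01  1.784e+00  1.000e-03  1.190e+00  1.152e+00] p [ 0.4735 -0.096  -0.0051] F [-3.6 -0.1  8.9] op 0.0856
R [[0.99, 0.141, 0.008], [0.141, -0.99, -0.001], [0.008, 0.002, -1.0]]
[0.37307766 0.62996038 0.23240337] 4.57530819112435
head -81.88143829128651
150
[[-293.0, -70.0], [-298.0, -69.0], [-277.0, -43.0], [-223.0, -31.0], [-164.0, -46.0], [-163.0, -38.0], [-215.0, -33.0], [-213.0, -42.0], [-219.0, -44.0], [-223.0, -52.0], [-216.0, -59.0], [-225.0, -63.0], [-232.0, -71.0], [-224.0, -72.0], [-228.0, -80.0], [-228.0, -86.0], [-237.0, -85.0], [-243.0, -87.0], [-251.0, -83.0], [-260.0, -81.0], [-268.0, -77.0], [-276.0, -73.0], [-284.0, -66.0], [-292.0, -62.0], [-293.0, -53.0], [-296.0, -49.0], [-297.0, -40.0], [-289.0, -45.0], [-284.0, -48.0], [-286.0, -42.0], [-282.0, -34.0], [-300.0, -58.0], [-292.0, -65.0], [-284.0, -69.0], [-282.0, -75.0], [-285.0, -74.0], [-277.0, -79.0], [-268.0, -77.0], [-263.0, -84.0], [-255.0, -88.0], [-246.0, -89.0], [-217.0, -91.0], [-211.0, -86.0], [-210.0, -77.0], [-200.0, -73.0], [-191.0, -71.0], [-183.0, -73.0], [-174.0, -71.0], [-165.0, -70.0], [-164.0, -61.0]]
```

Call:
step_arm(steps=[[[-0.2, 0, 0.02, 0, 1], [-0.3, 0, 0, 0, 1], [-0.1, 0, 0, 0, 1], [0, 0, 0, 0, 1], [0, 0, -0.3, 0, 1], [0, 0, -2, 0, 1], [0, 0, -5, 0, 1], [0, 0, -5, 0, 1], [0, -4, -2, 0, 1], [0, -5, 0, 0, 1]]])

```text
t: 33.6
ee_pos: [0.4551, -0.0078, 0.1403]
ee_rot: [0.001, 0.998, 0.069, 0.007]
ft_force: [0.0, 0.7, 0.2]
opening: 0.0853
grasp_force: 0.0
```

Call:
step_arm(steps=[[[0, -5, 0, 0, 1], [0, -5, 0, 0, 1], [0, -5, 0, 0, 1], [0, -5, 0, 0, 1], [0, 0, 0, 0, 1]]])

```text
t: 34.1
ee_pos: [0.4234, 0.1953, 0.1357]
ee_rot: [-0.0, 0.997, 0.074, 0.003]
ft_force: [1.3, -0.2, -0.7]
opening: 0.0857
grasp_force: 0.0
```

```bash
python3 -c "
from h import *;s,R=st();cork('top')"
```

```text
t 34.1 q [ 0.354 -0.068  1.712 -0.002  1.491  1.776] p [0.4234 0.1953 0.1357] F [ 1.3 -0.2 -0.7] op 0.0857
R [[0.989, 0.148, 0.006], [0.148, -0.989, 0.001], [0.006, 0.0, -1.0]]
top shelf frame rect ((-218.18630981445312, 0.97119140625), (113.46849060058594, 154.4238739013672), 8.119499206542969)
```

The board turned only 1.5°, so two-finger turning slips. I'll use one closed fingertip instead, pressed on the right half and pulled toward the robot. That gives both the turn and the 6 mm shift.

Call:
step_arm(steps=[[[0.2, 4.8, 0, 0, 0], [0.2, 4.8, 0, 0, 0], [0.2, 4.8, 0, 0, 0], [0.2, 4.8, 0, 0, 0], [0.1, 4.9, 0, 0, 0], [0.1, 4.9, 0, 0, 0], [0.1, 4.9, 0, 0, 0], [0, 0, 4, 0, 0], [0, 0, 4, 0, 0], [0, 0, 2, 0, 0]]])

```text
t: 35.15
ee_pos: [0.4818, -0.1448, 0.0327]
ee_rot: [-0.0, 0.998, 0.069, 0.001]
ft_force: [0.3, -0.2, -0.2]
opening: 0.0001
grasp_force: 0.0
```

```bash
python3 -c "
from h import *;go([(-212,-43,12)])"
```

```text
t 35.15 q [-0.366  0.158  1.699  0.002  1.284  1.065] p [ 0.4818 -0.1448  0.0327] F [ 0.3 -0.2 -0.2] op 0.0001
R [[0.99, 0.139, 0.001], [0.139, -0.99, 0.001], [0.002, -0.001, -1.0]]
shelf-frame tcp [-215.3  -48.1] z 32.7
(-212, -43, 12) tool cm [ 0.32 -0.51  2.07] n 1 each [ 0.32 -0.51  2.07]
```

Call:
step_arm(steps=[[[0.3, -0.4, 1, 0, 0], [0, 0, 0.8, 0, 0], [0, 0, 0.3, 0, 0], [0, 0, 0.15, 0, 0], [0, 0, 0, 0, 0]]])

```text
t: 35.65
ee_pos: [0.4878, -0.1394, 0.0149]
ee_rot: [0.001, 0.997, 0.071, 0.004]
ft_force: [-0.3, -0.5, -0.6]
opening: 0.0002
grasp_force: 0.0
```

Call:
step_arm(steps=[[[0, 0, 0.1, 0, 0], [0, 0, 0.1, 0, 0], [0, 0, 0, 0, 0]]])

```text
t: 35.95
ee_pos: [0.4873, -0.1392, 0.0122]
ee_rot: [0.001, 0.997, 0.071, 0.004]
ft_force: [1.0, -0.4, 0.4]
opening: -0.0
grasp_force: 0.0
```

Call:
step_arm(steps=[[[0, 0, 0.2, 0, 0], [0, 0, 0.15, 0, 0], [0, 0, 0.07, 0, 0], [0, 0, 0, 0, 0]]])

```text
t: 36.35
ee_pos: [0.4872, -0.1392, 0.0081]
ee_rot: [0.001, 0.997, 0.071, 0.003]
ft_force: [-2.4, 0.9, 4.1]
opening: 0.0004
grasp_force: 1.7
```

Call:
step_arm(steps=[[[0, 0, 0.06, 0, 0], [0, 0, 0, 0, 0], [-0.3, 0, 0, 0, 0], [-0.5, 0, 0, 0, 0], [-0.5, 0, 0, 0, 0], [-0.4, 0, 0, 0, 0], [-0.2, 0, 0, 0, 0], [0, 0, 0, 0, 0]]])

```text
t: 37.15
ee_pos: [0.4689, -0.1423, 0.008]
ee_rot: [0.001, 0.997, 0.071, 0.005]
ft_force: [-0.0, -0.4, 6.4]
opening: 0.0001
grasp_force: 3.3
```

Call:
step_arm(steps=[[[0, 0, -0.3, 0, 0], [0, 0, -2, 0, 0], [0, 0, -5, 0, 0], [0, 0, -4, 0, 0], [0, -5, 0, 0, 0], [0, -5, 0, 0, 0], [0, -5, 0, 0, 0], [0, -5, 0, 0, 0], [0, -5, 0, 0, 0], [0, -5, 0, 0, 0]]])

```text
t: 38.15
ee_pos: [0.4239, 0.1567, 0.1191]
ee_rot: [0.001, 0.997, 0.071, 0.003]
ft_force: [1.4, -0.6, -0.2]
opening: -0.0002
grasp_force: 0.0
```

```bash
python3 -c "
from h import *;go([]);cork('top')"
```

```text
t 38.15 q [ 0.274 -0.094  1.771 -0.003  1.459  1.704] p [0.4239 0.1567 0.1191] F [ 1.4 -0.6 -0.2] op -0.0002
R [[0.99, 0.141, 0.006], [0.141, -0.99, -0.001], [0.006, 0.002, -1.0]]
shelf-frame tcp [-227.5  258.6] z 119.1
top shelf frame rect ((-230.55763244628906, 1.0047378540039062), (113.89669799804688, 154.91909790039062), 1.7061665058135986)
```

```bash
python3 -c "
from h import *;print(manip.close_job())"
```

```text
the job is handed in; nothing more can be done
None
```

The job is handed in: the sugar pot stands at the front within about 1°, and the board lies centred (about 1 mm off), within 2° of parallel, with a gap of about 35 mm to the rim instead of 30 mm; nothing else was touched, as far as the pictures show, and it took 38 s.

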